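# Clear a hung-up bin on the bench conveyor

### The job

The bin on the bench conveyor has hung up short of the end stop. Make the conveyor safe by pressing the mushroom stop button in until it latches, push the bin along the belt up against the end stop, twist the mushroom clockwise so that it pops back out, and then press the start button fully and let it come out again. Use the fingertips only, pressing gently: do not grip the mushroom or lift the bin, and leave the other things on the bench where they are.

Things in the scene. Friction and masses are not known exactly. Their poses are not given: they have to be found in the camera images.
- conveyor: the bench belt conveyor, 150 mm wide and 340 mm long, with a motor 58 mm high standing 45 mm out on its far side, fixed to the bench; origin on the bench under the middle of the belt. It conveys along its +y axis (to the robot's left); z is up. The belt surface is 55 mm up; thin steel guide strips stand 114 mm apart, up to 77 mm above the bench
- stop_face (a point): the point on the rubber bumpers of the conveyor's end stop that the bin is to rest against: mid-belt, 22 mm above the belt; the bumper face looks along the conveyor's -y. The end stop reaches 99 mm above the bench
- bin_mid (a point): the centre of the black open bin on the belt, half-way up: 100 mm across the belt (x), 96 mm along it (y), 44 mm high, walls 2 mm, standing loose on the belt, 0.2 to 0.45 kg; axes close to the conveyor's. Its low scoop side (26 mm) faces -x, towards the robot; the sides that look along the belt are 44 mm high. When it rests against the end stop its centre is 48 mm short of stop_face
- station: the grey control box, 92 mm (x) by 176 mm (y) by 58 mm high, fixed to the bench; origin on the bench under its middle, z up, x away from the robot. On its top stand the mushroom stop button (36 mm to +y of the middle) and the start button (52 mm to -y of it)
- stop_top (a point): top centre of the grey mushroom stop button: a 40 mm wide dome with two opposite wings on its rim, 74 mm from tip to tip, lying along the box's x axis at rest. It stands 98 mm above the bench when out, about 91 mm latched in. The wings are 12 mm wide and reach from 20 mm to 7 mm below this point; under them is free space down to the box, but for a collar 33 mm wide and 8 mm high
- wing_near (a point): middle of the round end (radius 6 mm) of the mushroom's wing on the robot's side, 31 mm from the turning axis; moves with the head
- wing_far (a point): the same on the opposite wing
- stop (a joint): how far the mushroom is pressed in, m: 0 out, 0.0086 hard down; it latches at about 0.0076 and then rests at 0.0074. A sprung catch gives way on the way down: pressing takes about 7 N. Latched, it stays in until it is twisted
- stop_head (a joint): how far the mushroom is twisted, rad: 0 at rest, growing clockwise seen from above, end of travel 0.8. Latched, it is released at about 0.52 (30 degrees) and pops out by itself; the twist then springs back. Needs 0.02 to 0.09 N m
- start_top (a point): top centre of the start button, a flat round white button 28 mm wide, 72 mm above the bench; its bezel is 3.5 mm high
- start (a joint): how far the start button is pressed, m: 0 out, 0.005 fully in; springs back; needs 4 N to be fully pressed
- bin_next: bystander: the same kind of bin, standing on the bench left of the conveyor; origin under its middle
- marker: bystander: a black and yellow marker pen, 125 mm long, lying near the front edge
- tweezers: bystander: steel tweezers, 124 mm long, lying near the front edge
- relay_1: bystander: a small black relay block, 35 x 28 x 22 mm, standing between the control box and the conveyor; origin under its middle

How it is judged (in metres and radians):
On the way, in this order (a step that is already met when the one before it is completed fails the run):
1. the mushroom is pressed in and stays in by itself (value of joint stop above 0.005 m and contact force between the arm and station below 0.3 N), for 0.2 s.
2. with the mushroom in, the bin is pushed up against the end stop (value of joint stop above 0.005 m and y of bin_mid in the frame of conveyor above 0.081 m), for 0.2 s.
3. the mushroom is twisted and has popped out (value of joint stop below 0.0015 m and value of joint stop_head below 0.15 rad), for 0.2 s.
4. the start button is pressed (value of joint start above 0.0035 m), for 0.05 s.
At the end, for the whole second after the job is handed in: The mushroom is out (within 1.5 mm), the start button has been pressed and is out again, and the bin stands flat on the belt, within 6 mm of the end stop, at rest (value of joint stop below 0.0015 m and value of joint start below 0.001 m and y of bin_mid in the frame of conveyor above 0.081 m and z of bin_mid in the frame of conveyor below 0.081 m and angle between bin_mid's own z axis and vertical below 0.08 rad and linear speed of bin below 0.01 m/s); the robot touches nothing.
It fails at once if the bin is shifted along the belt while the conveyor is not stopped (distance of bin_mid from where it was at the start of the episode above 0.015 m and value of joint stop below 0.004 m and y of bin_mid in the frame of conveyor below 0.078 m).
It fails at once if start is pressed while the mushroom is in or the bin is not home (value of joint start above 0.0025 m and (value of joint stop above 0.002 m or y of bin_mid in the frame of conveyor below 0.079 m)).
It fails at once if the bin is lifted or tipped (z of bin_mid in the frame of conveyor above 0.087 m or angle between bin_mid's own z axis and vertical above 0.2 rad).
It fails at once if the controls are struck (over 40 N), or the mushroom is gripped: the fingers press on both sides of its dome, or of one wing, at once (contact force between the arm and station above 40 N or (contact force between the fingers and stop_head_c1 above 4 N and contact force between the fingers and stop_head_c2 above 4 N) or (contact force between the fingers and stop_head_c3 above 4 N and contact force between the fingers and stop_head_c4 above 4 N) or ((contact force between the fingers and stop_head_c5 above 4 N or contact force between the fingers and stop_head_c6 above 4 N or contact force between the fingers and stop_head_c7 above 4 N) and (contact force between the fingers and stop_head_c8 above 4 N or contact force between the fingers and stop_head_c9 above 4 N or contact force between the fingers and stop_head_c10 above 4 N))).
It fails at once if a bystander is disturbed (distance of any of bin_next, marker, tweezers, relay_1 from where it was at the start of the episode above 0.02 m).
It also fails if it takes over 58 s, if anything falls off the work surface, if the arm or the gripper's body presses on something with over 40 N, if the wrist force passes 120 N, or if a joint passes its speed limit or range.

### The arm

A 6-joint arm with a two-finger parallel gripper is mounted at the origin on a cart in front of the work surface, level with it; the furniture and walls round the work are solid. World frame = base frame: x ahead of the robot, y to its left, z up, the work surface at z = 0. Lengths are in mm, angles in rad, forces in N, time in s.
With the tool pointing down it reaches from about 350 to 875 mm from the base axis. Payload 4.2 kg.
Tool frame: the origin (TCP) lies on the mounting face of the last link; the fingertips stand 173 mm ahead of it and the grasp point (between the pads) lies 155 mm ahead of it (tcp_to_grasp is the distance from the TCP to the grasp point, in mm); z points along the fingers, y is the direction in which the jaws open and shut (so a half turn about z gives the same grasp; the last joint's range is limited). The gripper opens to 85 mm and grips with 20 to 120 N. Pads are 22 mm wide; open, the fingers measure 114 mm over their backs; the gripper's body (76 mm by 85 mm) begins 54 mm behind the grasp point. The pads swing forward as they close: fully open they stand 13 mm farther back than shut.
Start: joints at [1.546, 0.385, 0.008, 0, -1.194, -0.259], TCP at [174.971, 599.987, 404.712] pointing down, gripper open.
Joint ranges: [-3.14, 3.14], [-1.21, 2.06], [-1.07, 1.41], [-3.16, 2.05], [-2.99, -0.16], [-3.1, 3.1]. Speed limits (rad/s): [2.79, 2.79, 3.14, 3.14, 3.14, 3.14].

### API

Orientations are given as a unit quaternion [x, y, z, w].
In Python, from bench import * gives the robot as it stands. The module is installed in compiled form; this text tells all that it offers.
- The arm moves only by the tool apply_moves, never from a script. Its arguments are lists of equal length, an entry for each row: "fingers": the closure, from 0 (fully open) to 1 (shut); "dp": the shift along the world's x, y, z in cm, a list of three; "yaw": the turn about the world's z in degrees. A call has 1 to 10 rows; each row is the pose to reach, as a shift and turn from the pose measured when the call began; what a row does not reach only later rows make up. A row lasts 1/10 s, in which the tool goes at most 50 mm and 8.59 degrees, less where a joint would pass 70% of its speed; a pose out of reach is approached as far as the arm can. A call with a gripper value outside its range is refused whole. The fingers move at their own pace and stop on an object; the grip force is fixed at half the most. Time passes only in rows, so rows that repeat a pose let the fingers close. It gives the time, the measured TCP pose, the force and the opening at its end, in the units of the state.
- read_state(): the state, without advancing time (a new reading comes with each control period).
- get_image(name): name is "scene" or "side" or "wrist"; returns a dict with "color" (420x560x3 uint8, blue, green, red), "mtx" (3x3 intrinsics, pixels), "k1" (the pictures are not rectified: a ray, as slopes to the right and down, at radius r is drawn at 1 + k1 r^2 times it, then the intrinsics apply), "camera_from_world" (4x4, takes a point from world to camera coordinates); the wrist camera has in their place "tool_from_camera" (4x4, takes a point from camera to tool coordinates, whose origin is the TCP and whose axes are the flange's). Camera axes: x right, y down, z forward; pixel columns grow to the right and rows downward; lengths in mm; the calibration is good to about 2 mm. A picture is of the moment at which its call begins: read the wrist's pose just before it. There is no depth.
- job_done(): hands the job in, once; it reports no verdict.
The state is a dict: "clock": time; "joints": joint angles; "joint_vel": joint speeds; "joint_efforts": joint torques, N m; "position": TCP position; "ee_rot": TCP orientation; "contact_force": force on the tool from outside, world axes, zero at the start; "wrist_torque": the same for the moment, N m; "gripper_width": finger opening in mm.
Only numpy, scipy, OpenCV 4.12 (cv2) and the standard library are available. Lean on these libraries where they do the work, as an engineer would, in place of code of your own. Each camera call takes 0.05 s, during which the arm holds its last target. There are 200 camera calls.

## Working session

There is one attempt and no reset: what is moved stays moved. The work goes in short steps, Python scripts to look and compute and a tool call to move; the robot and the scene stay as the last step left them, time stands still between calls to the robot, and variables do not carry over. Pictures are saved under pics/ and viewed, about 8 in all and at most 12, crops included, and the job is handed in when it is done.

Besides the shell and the picture viewer there is one more tool, called after "Emit:" by a JSON object that holds its "api" and its "payload", one argument or row to a line. apply_moves: Moves the arm, as the interface text tells. Its arguments: {"type":"object","properties":{"fingers":{"type":"array","items":{"type":"number"}},"dp":{"type":"array","items":{"type":"array","items":{"type":"number"}}},"yaw":{"type":"array","items":{"type":"number"}}},"required":["fingers","dp","yaw"]}

```bash
mkdir -p pics; cat > h.py <<'E'
from bench import *
import numpy as np, cv2
from scipy.spatial.transform import Rotation as R
def cam(im, st=None):
    if "camera_from_world" in im: return np.array(im["camera_from_world"])
    T=np.eye(4);T[:3,:3]=R.from_quat(st["ee_rot"]).as_matrix();T[:3,3]=st["position"]
    return np.linalg.inv(T@np.array(im["tool_from_camera"]))
def ray(im,C,uv):
    K=np.array(im["mtx"]);k=im["k1"]
    d=np.array([(uv[0]-K[0,2])/K[0,0],(uv[1]-K[1,2])/K[1,1]]);s=d.copy()
    for _ in range(30): s=d/(1+k*(s@s))
    Rm=C[:3,:3];o=-Rm.T@C[:3,3]
    return o,Rm.T@np.array([s[0],s[1],1])
def atz(im,C,uv,z):
    o,d=ray(im,C,uv);return o+d*(z-o[2])/d[2]
def proj(im,C,p):
    K=np.array(im["mtx"]);c=C[:3,:3]@np.array(p,float)+C[:3,3];s=c[:2]/c[2];s=s*(1+im["k1"]*(s@s))
    return np.array([K[0,0]*s[0]+K[0,2],K[1,1]*s[1]+K[1,2]])
def snap(name,fn,scale=1):
    st=read_state();im=get_image(name)
    cv2.imwrite("pics/"+fn,cv2.resize(im["color"],None,fx=scale,fy=scale,interpolation=cv2.INTER_CUBIC))
    import pickle;pickle.dump((im,st),open("pics/"+fn+".pkl","wb"))
    return im,st,cam(im,st)
E
python3 - <<'E'
from h import *
for n in("scene","side","wrist"):
    im,st,C=snap(n,n+"1.png",1.42); print(n,np.round(-C[:3,:3].T@C[:3,3]),im["k1"])
print(st)
E
```

```text
scene [-302. -761.  593.] -0.033270052753522246
side [   97. -1069.   680.] -0.01518951123364526
wrist [242. 580. 372.] -0.013442741887297298
{'clock': 0.1, 'joints': array([ 1.54562295e+00,  3.85515454e-01,  6.74120370e-03, -4.15534405e-04,
       -1.19403101e+00, -2.58609123e-01]), 'joint_vel': array([-0.00267552, -0.00151783,  0.00262887,  0.00056492,  0.00038185,
       -0.00174866]), 'joint_efforts': array([ 2.07749003e-04, -3.93317628e+01,  1.88929582e+01,  4.19783637e+00,
       -2.54195380e-03,  2.28903957e-06]), 'position': array([174.90574197, 599.83870151, 403.70357691]), 'ee_rot': array([ 9.89938957e-01, -1.41491398e-01, -7.48304676e-05,  1.02012022e-03]), 'contact_force': array([-0.15596279,  0.27877021, -0.38683201]), 'wrist_torque': array([0.01451264, 0.02893898, 0.03043867]), 'gripper_width': 85.01308141979966}
```

View pics/scene1.png

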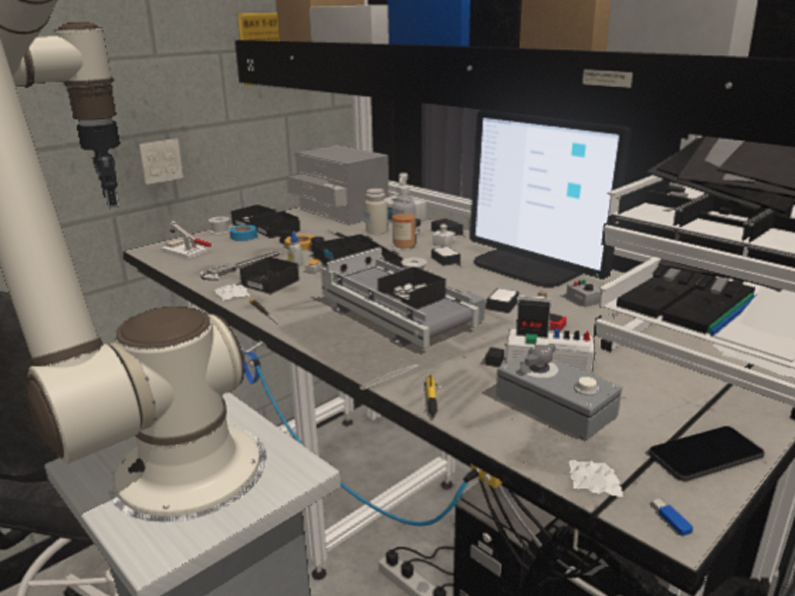

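View pics/side1.png

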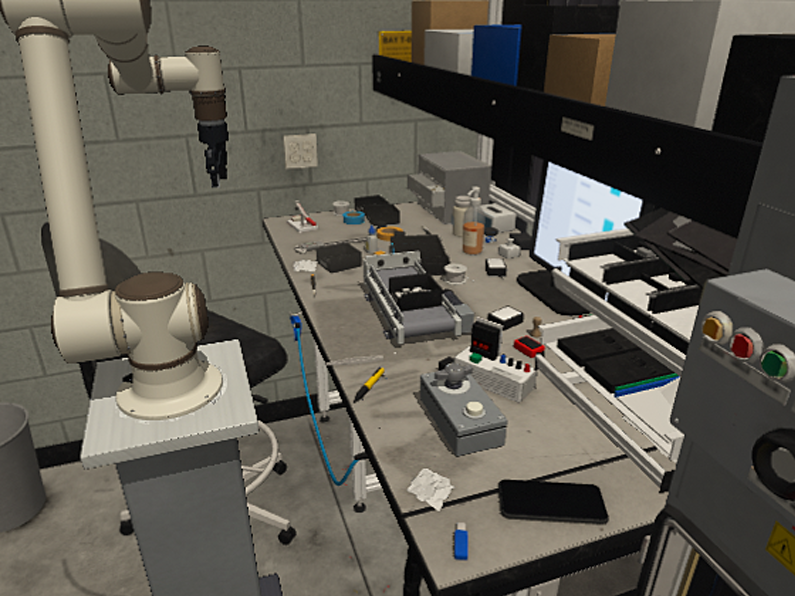

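The scene shows the mushroom at about (540,350), start at (586,381), bin at (412,282) and end stop at (345,262). The side view has the mushroom at (456,370), start at (474,408), bin at (415,290) and end stop at (393,265).

```bash
python3 - <<'E'
from h import *
import pickle
a=pickle.load(open("pics/scene1.png.pkl","rb"))[0];b=pickle.load(open("pics/side1.png.pkl","rb"))[0]
for n,p,q,z in(("mush",(540,350),(456,370),98),("start",(586,381),(474,408),72),("bin",(412,282),(415,290),95),("stop",(345,262),(393,265),95)):
    print(n,atz(a,cam(a),np.array(p)/1.42,z).round(),atz(b,cam(b),np.array(q)/1.42,z).round())
E
```

```text
mush [ 487. -256.   98.] [ 494. -264.   98.]
start [ 494. -337.   72.] [ 492. -344.   72.]
bin [551.  94.  95.] [546.  73.  95.]
stop [531. 279.  95.] [546. 226.  95.]
```

Emit:
{"api": "apply_moves", "payload": {
  "fingers": [1,1,1,1,1,1,1,1,1,1],
  "dp": [
    [2.5,-4.2,0],
    [5,-8.4,0],
    [7.5,-12.6,0],
    [10,-16.8,0],
    [12.5,-21,0],
    [15,-25.2,0],
    [17.5,-29.4,0],
    [20,-33.6,0],
    [22.5,-37.8,0],
    [25,-42,0]
  ],
  "yaw": [2,4,6,8,10,12,14,16,16.2,16.2]
}}

```text
clock: 1.15
position: [425.3, 177.9, 404.0]
ee_rot: [1.0, -0.0, 0.0, 0.001]
contact_force: [1.2, 0.2, 0.3]
gripper_width: -0.3
```

Emit:
{"api": "apply_moves", "payload": {
  "fingers": [1,1,1,1],
  "dp": [
    [3,-4,0],
    [5,-8,0],
    [5,-8,0],
    [5,-8,0]
  ],
  "yaw": [0,0,0,0]
}}

```text
clock: 1.55
position: [475.5, 96.8, 403.5]
ee_rot: [1.0, -0.002, -0.0, 0.001]
contact_force: [0.5, -0.6, -0.3]
gripper_width: 0.1
```

```bash
python3 - <<'E'
from h import *
im,st,C=snap("wrist","w1.png",1.42); print(st["position"],st["joints"],np.round(-C[:3,:3].T@C[:3,3]),im["mtx"],np.round(C[:3,:3],2))
E
```

```text
[475.52535187  96.81111218 403.53649989] [ 0.53667474  0.14668098 -0.32526792  0.00114111 -1.10018354  1.02992145] [545.  96. 372.] [[325.61264874   0.         277.18014301]
 [  0.         325.61264874 206.31896743]
 [  0.           0.           1.        ]] [[-0.   -1.    0.  ]
 [-0.96  0.    0.27]
 [-0.27  0.   -0.96]]
```

View pics/w1.png

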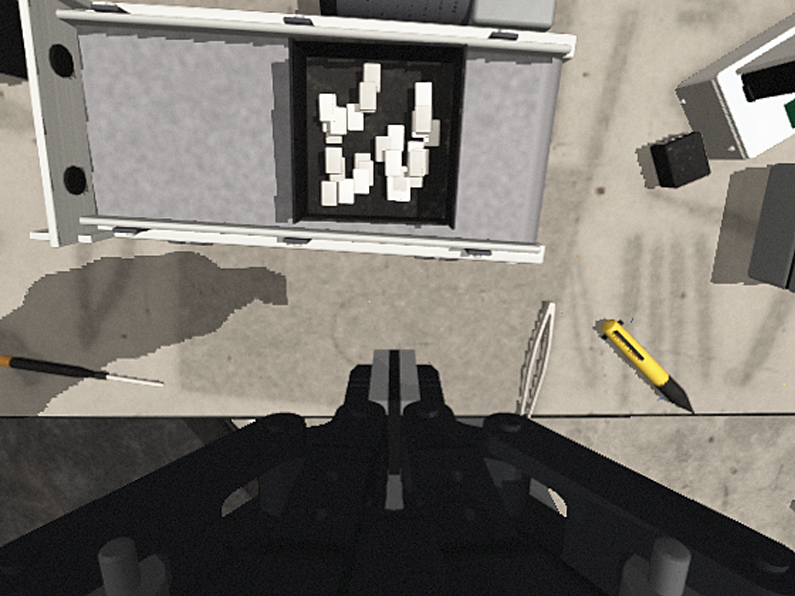

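The wrist view shows the bin rim from (290,40) to (466,44), with its near edge at (296,222)–(456,228). The guide strips run from (85,18) to (575,40) and (80,222) to (543,250), and the bumpers are at (65,60) and (76,180). The box's left edge is at the right of the picture.

```bash
python3 - <<'E'
from h import *
import pickle
im,st=pickle.load(open("pics/w1.png.pkl","rb"));C=cam(im,st)
for n,p,z in(("binFL",(290,40),99),("binFR",(466,44),99),("binNR",(456,228),81),("binNL",(296,222),81),("sF1",(85,18),77),("sF2",(575,42),77),("sN1",(80,225),77),("sN2",(543,255),77),("b1",(70,60),77),("b2",(83,180),77),("relay",(680,155),22)):
    print(n,atz(im,C,np.array(p)/1.42,z).round(1))
E
```

```text
binFL [608.6 151.3  99. ]
binFR [606.3  57.2  99. ]
binNR [505.4  57.   81. ]
binNL [509.5 157.5  81. ]
sF1 [626.2 272.8  77. ]
sF2 [612.4  -9.   77. ]
sN1 [507.8 297.2  77. ]
sN2 [487.2  -0.7  77. ]
b1 [604.3 285.5  77. ]
b2 [535.8 290.1  77. ]
relay [ 550.4 -113.1   22. ]
```

Emit:
{"api": "apply_moves", "payload": {
  "fingers": [1,1,1,1,1,1,1,1,1,1],
  "dp": [
    [0,-4.5,0],
    [0,-9,0],
    [0,-13.5,0],
    [-1,-18,0],
    [-2,-22.5,0],
    [-3,-27,0],
    [-4,-31.5,0],
    [-5.5,-38,0],
    [-5.5,-38,0],
    [-5.5,-38,0]
  ],
  "yaw": [0,0,0,0,0,0,0,0,0,0]
}}

```text
clock: 2.6
position: [420.2, -282.8, 403.5]
ee_rot: [1.0, -0.001, -0.0, 0.001]
contact_force: [-0.1, -0.3, -0.0]
gripper_width: 0.2
```

```bash
python3 - <<'E'
from h import *
im,st,C=snap("wrist","w2.png",1.42); print(st["position"],st["joints"])
E
```

```text
[ 420.19034262 -282.76761553  403.45754675] [-2.70976858e-01  1.83586001e-01 -2.79640941e-01  1.58314145e-03
 -1.10790109e+00  1.83828923e+00]
```

View pics/w2.png

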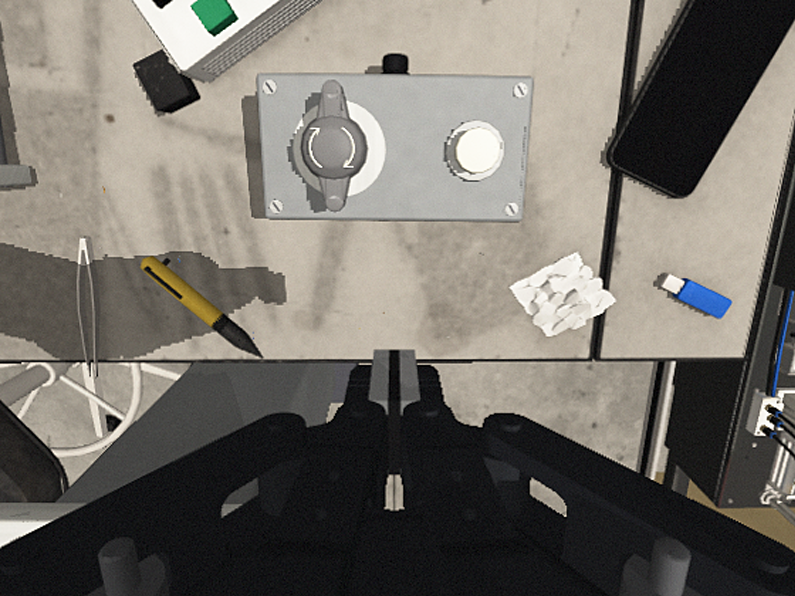

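The mushroom's dome centre is at (333,147), with wing ends at (333,82) and (334,211). The start button is at (474,150), and the box's top corners are at (258,73), (533,77), (522,221) and (265,218).

```bash
python3 - <<'E'
from h import *
import pickle
im,st=pickle.load(open("pics/w2.png.pkl","rb"));C=cam(im,st)
for n,p,z in(("dome",(334,147),92),("wf",(333,82),84),("wn",(335,211),84),("start",(474.5,150),72),("c1",(258,73),58),("c2",(533,77),58),("c3",(522,221),58),("c4",(265,218),58)):
    print(n,atz(im,C,np.array(p)/1.42,z).round(1))
E
```

```text
dome [ 498.6 -248.8   92. ]
wf [ 534.7 -248.5   84. ]
wn [ 461.1 -247.1   84. ]
start [ 497.3 -333.6   72. ]
c1 [ 544.1 -198.7   58. ]
c2 [ 541.5 -370.7   58. ]
c3 [ 451.6 -370.1   58. ]
c4 [ 454.  -196.3   58. ]
```

Emit:
{"api": "apply_moves", "payload": {
  "fingers": [1,1,1,1,1,1],
  "dp": [
    [3.9,1.7,0],
    [7.8,3.4,-3],
    [7.8,3.4,-7],
    [7.8,3.4,-11],
    [7.8,3.4,-11.6],
    [7.8,3.4,-11.6]
  ],
  "yaw": [0,0,0,0,0,0]
}}

```text
clock: 3.25
position: [499.0, -246.3, 287.2]
ee_rot: [1.0, 0.001, -0.001, 0.001]
contact_force: [1.4, 0.2, 0.5]
gripper_width: 0.4
```

```bash
python3 - <<'E'
from h import *
im,st,C=snap("wrist","w3.png",1); print(st["position"])
i2,s2,C2=snap("side","s3.png",1)
p=proj(i2,C2,[498.5,-248.5,98]);print(p)
c=i2["color"][200:350,220:420]
a=cv2.resize(im["color"],None,fx=.95,fy=.95);b=cv2.resize(c,(532,399),interpolation=cv2.INTER_CUBIC)
cv2.imwrite("pics/c3.png",cv2.resize(np.vstack([a[:, :],b]),None,fx=.74,fy=.74))
E
```

```text
[ 499.00059591 -246.28258535  287.19780395]
[320.37138095 257.09775995]
```

View pics/c3.png

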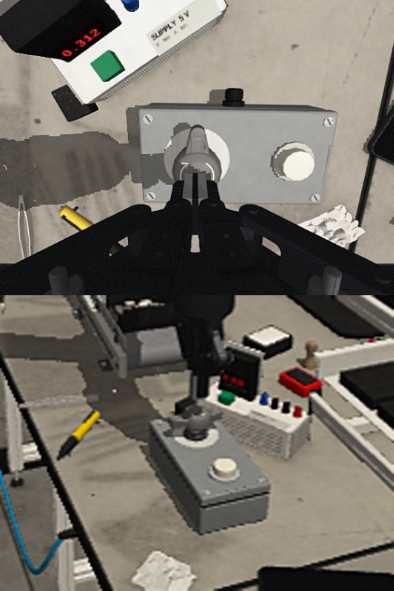

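Wrist crop: the shut fingers sit over the dome, with the far wing visible beyond them. Side crop: the tip is just above the mushroom. I'll descend gently.

Emit:
{"api": "apply_moves", "payload": {
  "fingers": [1,1,1,1,1,1],
  "dp": [
    [0,-0.2,-0.7],
    [0,-0.2,-1.2],
    [0,-0.2,-1.5],
    [0,-0.2,-1.8],
    [0,-0.2,-1.9],
    [0,-0.2,-1.9]
  ],
  "yaw": [0,0,0,0,0,0]
}}

```text
clock: 3.95
position: [499.5, -249.4, 270.9]
ee_rot: [1.0, 0.0, 0.002, 0.001]
contact_force: [-0.5, -0.2, 1.6]
gripper_width: 0.3
```

Emit:
{"api": "apply_moves", "payload": {
  "fingers": [1,1,1,1,1,1],
  "dp": [
    [0,0,-0.3],
    [0,0,-0.5],
    [0,0,-0.7],
    [0,0,-0.8],
    [0,0,-0.9],
    [0,0,-0.9]
  ],
  "yaw": [0,0,0,0,0,0]
}}

```text
clock: 4.55
position: [499.7, -249.4, 262.5]
ee_rot: [1.0, 0.0, 0.002, 0.002]
contact_force: [-0.7, 0.5, 4.9]
gripper_width: 0.1
```

Emit:
{"api": "apply_moves", "payload": {
  "fingers": [1,1,1,1],
  "dp": [
    [0,0,-0.15],
    [0,0,-0.3],
    [0,0,-0.3],
    [0,0,-0.3]
  ],
  "yaw": [0,0,0,0]
}}

```text
clock: 4.95
position: [499.8, -249.5, 262.2]
ee_rot: [1.0, 0.001, 0.002, 0.002]
contact_force: [-4.9, 3.6, 15.4]
gripper_width: 0.5
```

Emit:
{"api": "apply_moves", "payload": {
  "fingers": [1,1,1,1,1,1,1,1,1,1],
  "dp": [
    [0,0,2],
    [0,0,6],
    [0,0,10],
    [0,4.5,10],
    [1,9,10],
    [2,13.5,10],
    [3,18,10],
    [4,22.5,10],
    [5.2,26.5,10],
    [5.2,26.5,10]
  ],
  "yaw": [0,0,0,0,0,0,0,-1,-2,-3]
}}

```text
clock: 5.95
position: [553.0, 19.6, 361.6]
ee_rot: [1.0, -0.023, 0.003, 0.002]
contact_force: [0.6, -0.5, -0.6]
gripper_width: 0.0
```

```bash
python3 - <<'E'
from h import *
im,st,C=snap("wrist","w4.png",.95); print(st["position"],st["contact_force"])
i2,s2,C2=snap("side","s4.png",1)
b=cv2.resize(i2["color"][235:320,260:370],(532,411),interpolation=cv2.INTER_CUBIC)
cv2.imwrite("pics/c4.png",cv2.resize(np.vstack([cv2.resize(im["color"],(532,399)),b]),None,fx=.74,fy=.74))
E
```

```text
[553.00431435  19.63936459 361.61989717] [ 0.55118737 -0.54124535 -0.63105279]
```

View pics/c4.png

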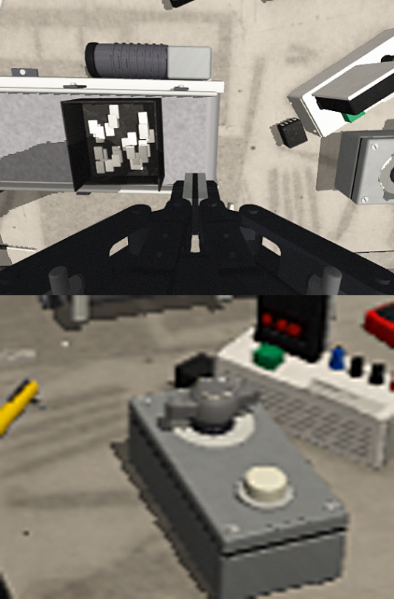

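Side crop: the mushroom is at (210,400), apparently sitting lower. Wrist: the shut fingertips are at (197,178), to the -y side of the bin, whose right wall is at (160,95–190). I'll check the latch by template shift.

```bash
python3 - <<'E'
from h import *
import pickle
for n,p4 in(("side1","s4"),):
    a=pickle.load(open("pics/side1.png.pkl","rb"))[0];b=pickle.load(open("pics/s4.png.pkl","rb"))[0]
    C=cam(a)
    for nm,P in(("mush",[498.5,-248.5,94]),("start",[497.5,-334,72])):
        u=proj(a,C,P).round().astype(int);g=[cv2.resize(i["color"],None,fx=4,fy=4,interpolation=cv2.INTER_CUBIC) for i in(a,b)]
        t=g[0][4*u[1]-40:4*u[1]+32,4*u[0]-60:4*u[0]+60];s=g[1][4*u[1]-80:4*u[1]+72,4*u[0]-100:4*u[0]+100]
        r=cv2.matchTemplate(s,t,cv2.TM_CCOEFF_NORMED);_,v,_,l=cv2.minMaxLoc(r);print(nm,u,v,(np.array(l)-40)/4)
    print("expected",proj(a,C,[498.5,-248.5,91])-proj(a,C,[498.5,-248.5,98.]))
E
```

```text
mush [320 258] 0.8969292044639587 [0. 0.]
start [334 285] 0.9996510744094849 [0. 0.]
expected [-0.12358812  2.31681598]
```

```bash
python3 - <<'E'
from h import *
import pickle
o=[]
for f in("side1","s4"):
    a=pickle.load(open(f"pics/{f}.png.pkl","rb"))[0]["color"]
    o.append(cv2.resize(a[240:300,295:355],(390,390),interpolation=cv2.INTER_NEAREST))
cv2.imwrite("pics/c5.png",np.hstack(o))
E
```

```text
(no output)
```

View pics/c5.png

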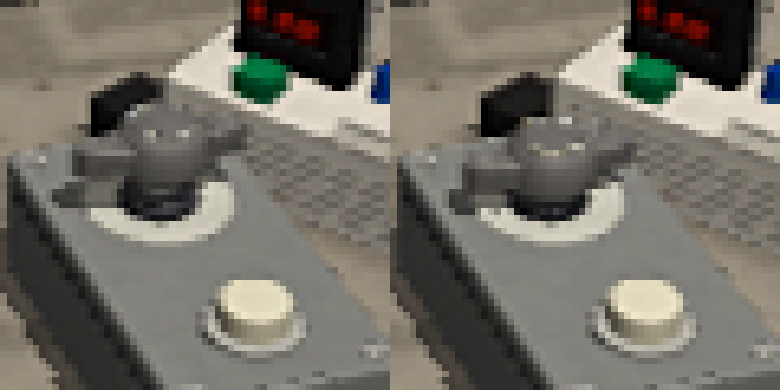

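The mushroom top dropped from row 103 to row 116 of the crop, about 2 px of the raw image, where 2.3 was expected. It is latched. Now I'll lower the fingers behind the bin.

Emit:
{"api": "apply_moves", "payload": {
  "fingers": [1,1,1,1,1,1],
  "dp": [
    [0.2,0,-4],
    [0.2,0,-8],
    [0.2,0,-11],
    [0.2,0,-11.9],
    [0.2,0,-11.9],
    [0.2,0,-11.9]
  ],
  "yaw": [0,0,0,0,0,0]
}}

```text
clock: 6.65
position: [554.5, 16.1, 243.8]
ee_rot: [1.0, -0.024, 0.003, 0.002]
contact_force: [-0.1, -0.2, -0.6]
gripper_width: -0.0
```

```bash
python3 - <<'E'
from h import *
im,st,C=snap("wrist","w6.png",1.2); print(st["position"],st["contact_force"])
E
```

```text
[554.52110483  16.14885416 243.79678334] [-0.09160564 -0.19657619 -0.61519326]
```

View pics/w6.png

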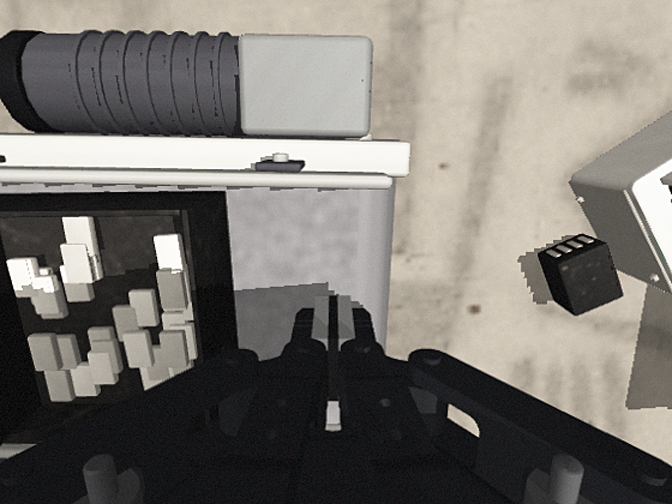

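The fingertips are on the belt's centre, clear behind the bin's right wall. I'll push along +y.

Emit:
{"api": "apply_moves", "payload": {
  "fingers": [1,1,1,1,1,1,1,1,1,1],
  "dp": [
    [0.05,1,0],
    [0.1,2,0],
    [0.14,2.5,0],
    [0.16,3,0],
    [0.2,3.6,0],
    [0.25,4.4,0],
    [0.3,5.4,0],
    [0.35,6.4,0],
    [0.4,7.4,0],
    [0.45,8.4,0]
  ],
  "yaw": [0,0,0,0,0,0,0,0,0,0]
}}

```text
clock: 7.7
position: [559.0, 100.0, 244.9]
ee_rot: [1.0, -0.024, 0.003, 0.003]
contact_force: [-1.0, -5.5, 4.5]
gripper_width: -0.1
```

Emit:
{"api": "apply_moves", "payload": {
  "fingers": [1,1,1,1,1,1,1],
  "dp": [
    [0.05,1,0],
    [0.1,2,0],
    [0.15,3,0],
    [0.2,4,0],
    [0.25,5,0],
    [0.27,5.5,0],
    [0.3,5.8,0]
  ],
  "yaw": [0,0,0,0,0,0,0]
}}

```text
clock: 8.4
position: [562.0, 158.6, 244.9]
ee_rot: [1.0, -0.024, 0.003, 0.003]
contact_force: [-0.1, -5.7, 3.6]
gripper_width: 0.0
```

```bash
python3 - <<'E'
from h import *
im,st,C=snap("wrist","w7.png",1.2); print(st["position"],st["contact_force"])
E
```

```text
[561.99344273 158.57167217 244.92493972] [-0.08089697 -5.66725823  3.59844303]
```

View pics/w7.png

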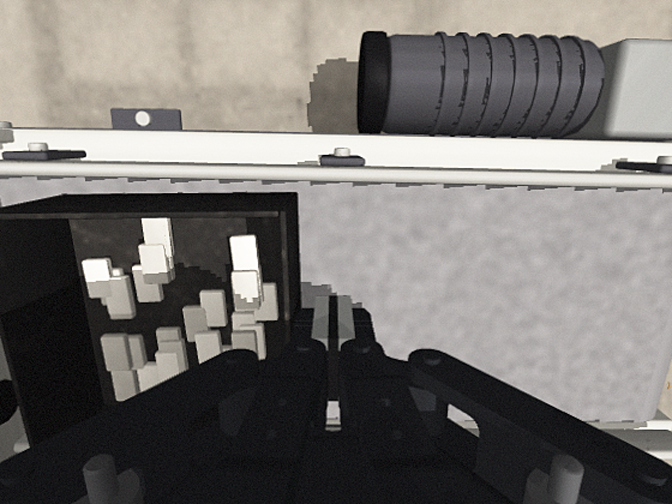

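The bin is following squarely, and a bumper is appearing at the left edge (5,400). I'll continue slowly until the force rises.

Emit:
{"api": "apply_moves", "payload": {
  "fingers": [1,1,1,1,1],
  "dp": [
    [0.03,0.5,0],
    [0.05,1,0],
    [0.08,1.4,0],
    [0.1,1.8,0],
    [0.1,1.8,0]
  ],
  "yaw": [0,0,0,0,0]
}}

```text
clock: 8.95
position: [563.1, 177.3, 244.8]
ee_rot: [1.0, -0.024, 0.003, 0.002]
contact_force: [0.1, -1.6, 2.3]
gripper_width: -0.2
```

Emit:
{"api": "apply_moves", "payload": {
  "fingers": [1,1,1,1,1],
  "dp": [
    [0.02,0.4,0],
    [0.04,0.8,0],
    [0.05,1,0],
    [0.05,1,0],
    [0.05,1,0]
  ],
  "yaw": [0,0,0,0,0]
}}

```text
clock: 9.45
position: [562.2, 183.2, 244.9]
ee_rot: [1.0, -0.025, -0.001, 0.007]
contact_force: [-2.0, -18.5, 10.2]
gripper_width: 0.3
```

It hit a firm stop at y=183 with 18 N. I'll back off and lift.

Emit:
{"api": "apply_moves", "payload": {
  "fingers": [1,1,1,1,1,1,1,1,1,1],
  "dp": [
    [0,-1,0],
    [-0.1,-3,0],
    [-0.2,-5,0],
    [-0.3,-6,4],
    [-0.3,-6,8],
    [-0.3,-6,12],
    [-0.3,-6,13],
    [-0.5,-4,15],
    [-0.5,-2,15],
    [-0.5,-2,15]
  ],
  "yaw": [0,0,0,0,0,0,0,0,0,0]
}}

```text
clock: 10.45
position: [557.2, 164.7, 394.7]
ee_rot: [1.0, -0.024, -0.0, 0.006]
contact_force: [-0.6, -0.9, -0.8]
gripper_width: -0.0
```

```bash
python3 - <<'E'
from h import *
im,st,C=snap("wrist","w8.png",1.2); print(st["position"],st["contact_force"])
E
```

```text
[557.16871947 164.72614322 394.71217925] [-0.57885555 -0.86403298 -0.78280686]
```

View pics/w8.png

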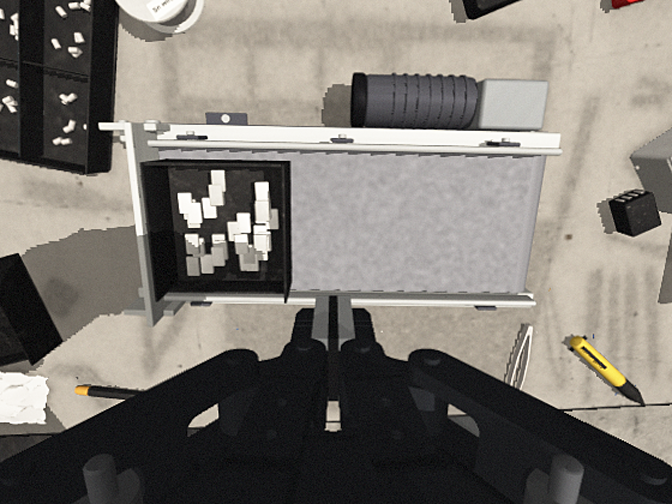

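The bin is flush against the end-stop bumpers and square on the belt (rim 145–290, 160–300). Next I'll go to the -y side of the mushroom's near wing.

Emit:
{"api": "apply_moves", "payload": {
  "fingers": [1,1,1,1,1,1,1,1,1,1],
  "dp": [
    [-1,-4.8,0],
    [-2,-9.6,0],
    [-3,-14.4,0],
    [-4,-19.2,0],
    [-5,-24,0],
    [-6,-28.8,0],
    [-7,-33.6,0],
    [-8,-38.4,0],
    [-9,-43,0],
    [-9.1,-44.2,0]
  ],
  "yaw": [0,0,0,0,0,0,1,2,2,2]
}}

```text
clock: 11.5
position: [464.1, -282.0, 392.9]
ee_rot: [1.0, -0.009, -0.002, 0.006]
contact_force: [-0.1, 0.0, -0.3]
gripper_width: -0.1
```

Emit:
{"api": "apply_moves", "payload": {
  "fingers": [1,1,1,1,1],
  "dp": [
    [0,0,-4.5],
    [0,0,-9],
    [0,0,-12],
    [0,0,-12],
    [0,0,-12]
  ],
  "yaw": [0,0,0,0,0]
}}

```text
clock: 12.0
position: [464.3, -282.1, 273.0]
ee_rot: [1.0, -0.009, -0.002, 0.007]
contact_force: [0.3, -0.5, 0.4]
gripper_width: -0.1
```

```bash
python3 - <<'E'
from h import *
im,st,C=snap("wrist","w9.png",1.2); print(st["position"],st["contact_force"],st["ee_rot"])
E
```

```text
[ 464.32428246 -282.14070255  272.99489631] [ 0.28935929 -0.47214543  0.3524906 ] [ 0.99993657 -0.00889656 -0.00225336  0.00652857]
```

View pics/w9.png

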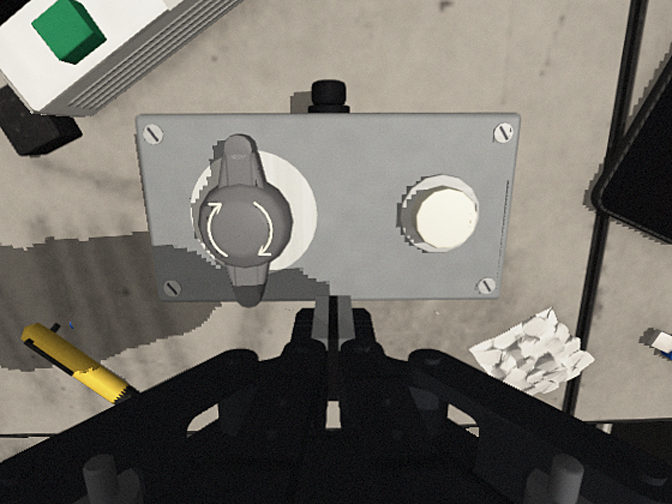

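The dome is at (245,225), wing ends at (237,136) and (249,305), and the start button at (445,220).

```bash
python3 - <<'E'
from h import *
import pickle
im,st=pickle.load(open("pics/w9.png.pkl","rb"));C=cam(im,st)
for n,p,z in(("dome",(245,225),85),("wf",(237,136),77),("wn",(249,305),77),("start",(445,219),72),("c1",(137,115),58),("c2",(520,115),58)):
    print(n,atz(im,C,np.array(p)/1.2,z).round(1))
Rm=R.from_quat(st["ee_rot"]).as_matrix();print("tip",st["position"]+Rm@[0,0,173])
E
```

```text
dome [ 499.4 -249.4   85. ]
wf [ 534.4 -247.3   77. ]
wn [ 460.3 -246.5   77. ]
start [ 497.5 -335.3   72. ]
c1 [ 544.4 -199.4   58. ]
c2 [ 541.5 -370.5   58. ]
tip [ 463.52457307 -284.39250853  100.01140046]
```

Emit:
{"api": "apply_moves", "payload": {
  "fingers": [1,1,1,1,1,1,1,1],
  "dp": [
    [0.2,0,-2],
    [0.2,0,-3.4],
    [0.2,0,-3.4],
    [0.2,0.7,-3.4],
    [0.2,1.2,-3.4],
    [0.2,1.5,-3.4],
    [0.2,1.5,-3.4],
    [0.2,1.5,-3.4]
  ],
  "yaw": [0,0,0,0,0,0,0,0]
}}

```text
clock: 12.85
position: [466.9, -267.0, 240.7]
ee_rot: [1.0, -0.009, -0.0, 0.007]
contact_force: [-0.1, 0.5, -0.2]
gripper_width: 0.1
```

Emit:
{"api": "apply_moves", "payload": {
  "fingers": [1,1,1,1],
  "dp": [
    [0,0.3,0],
    [0,0.6,0],
    [0,0.8,0],
    [0,0.8,0]
  ],
  "yaw": [0,0,0,0]
}}

```text
clock: 13.25
position: [466.7, -258.9, 240.7]
ee_rot: [1.0, -0.008, -0.001, 0.007]
contact_force: [-1.5, -2.1, 2.0]
gripper_width: 0.1
```

Emit:
{"api": "apply_moves", "payload": {
  "fingers": [1,1,1,1,1,1,1,1],
  "dp": [
    [-0.1,0.29,0],
    [-0.19,0.58,0],
    [-0.23,0.88,0],
    [-0.27,1.18,0],
    [-0.26,1.48,0],
    [-0.25,1.78,0],
    [-0.19,2.14,0],
    [-0.19,2.14,0]
  ],
  "yaw": [-5,-10,-15,-20,-25,-30,-36,-36]
}}

```text
clock: 14.05
position: [464.8, -238.4, 240.8]
ee_rot: [0.948, -0.318, -0.003, 0.007]
contact_force: [-0.9, -8.3, -0.4]
gripper_width: 0.0
```

Emit:
{"api": "apply_moves", "payload": {
  "fingers": [1,1,1,1,1,1,1,1,1,1],
  "dp": [
    [0.06,0.24,0],
    [0.06,0.24,0],
    [-0.06,-0.36,0],
    [-0.08,-0.96,0],
    [-0.04,-1.26,0],
    [0,-1.56,0],
    [0.09,-1.86,0],
    [0.19,-2.5,0],
    [0.19,-3.5,0],
    [0.19,-4,0]
  ],
  "yaw": [-4,-4,4,12,18,24,30,36,36,36]
}}

```text
clock: 15.05
position: [466.9, -279.0, 240.7]
ee_rot: [1.0, -0.01, -0.0, 0.008]
contact_force: [-0.4, 0.3, 0.5]
gripper_width: 0.4
```

```bash
python3 - <<'E'
from h import *
import pickle
st=read_state();print(st["position"],st["contact_force"],st["ee_rot"])
i2,s2,C2=snap("side","s10.png",1);i3,s3,C3=snap("scene","sc10.png",1);im,st,C=snap("wrist","w10.png",1)
def z(i,x0,x1,y0,y1):return cv2.resize(i[y0:y1,x0:x1],(390,390),interpolation=cv2.INTER_NEAREST)
a=pickle.load(open("pics/scene1.png.pkl","rb"))[0]
u=proj(i3,C3,[498,-247.5,90]).astype(int)
cr=(u[0]-30,u[0]+30,u[1]-30,u[1]+30)
cv2.imwrite("pics/c10.png",np.hstack([z(i2["color"],295,355,240,300),cv2.resize(im["color"][60:340,60:340],(390,390))]))
E
```

```text
[ 466.90511309 -279.02476901  240.74647623] [-0.41187306  0.29745312  0.53292121] [ 9.99914481e-01 -1.04299790e-02 -1.67815057e-04  7.88788570e-03]
```

View pics/c10.png

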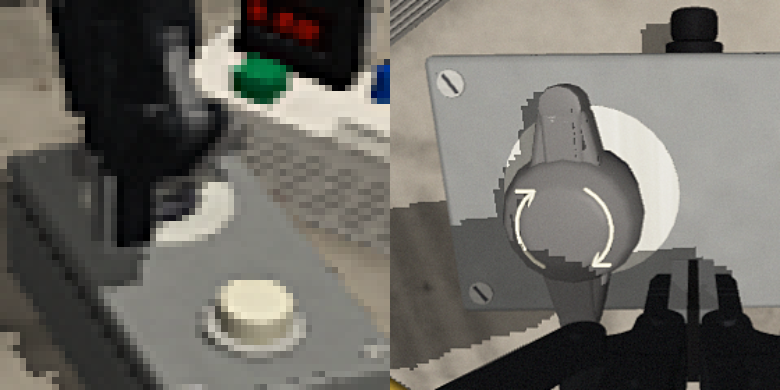

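The twist has returned to 0. I'll lift and check the height numerically against the out and latched reference pictures.

Emit:
{"api": "apply_moves", "payload": {
  "fingers": [1,1,1,1,1,1,1,1],
  "dp": [
    [0,-0.5,4],
    [0,-1,8],
    [0,-1.5,12.5],
    [0,2,16],
    [0,6.5,16],
    [0,11,16],
    [0,15,16],
    [0,15,16]
  ],
  "yaw": [0,0,0,0,0,0,0,0]
}}

```text
clock: 16.0
position: [466.2, -125.3, 401.1]
ee_rot: [1.0, -0.008, 0.0, 0.007]
contact_force: [0.2, 0.5, -0.2]
gripper_width: 0.2
```

```bash
python3 - <<'E'
from h import *
import pickle
st=read_state();print(st["position"],st["contact_force"])
i2,s2,C2=snap("side","s11.png",1)
n=i2["color"].astype(int)
for f in("side1","s4"):
    a=pickle.load(open(f"pics/{f}.png.pkl","rb"))[0]["color"].astype(int)
    print(f,np.abs(a-n)[252:276,304:336].mean(), np.abs(a-n)[280:296,322:344].mean())
E
```

```text
[ 466.24149809 -125.25113919  401.0893008 ] [ 0.1901684   0.46087102 -0.22608144]
side1 2.6723090277777777 3.393939393939394
s4 13.096354166666666 1.9753787878787878
```

The mushroom matches the "out" picture (mean difference 2.7, against 13.1 for latched). Now the start button.

Emit:
{"api": "apply_moves", "payload": {
  "fingers": [1,1,1,1,1,1,1,1,1,1],
  "dp": [
    [0.8,-4.5,0],
    [1.6,-9,0],
    [2.4,-13.5,0],
    [3.2,-18,0],
    [3.2,-20.7,0],
    [3.2,-20.7,-4],
    [3.2,-20.7,-8.5],
    [3.2,-20.7,-12.5],
    [3.2,-20.7,-13.8],
    [3.2,-20.7,-13.8]
  ],
  "yaw": [0,0,0,0,0,0,0,0,0,0]
}}

```text
clock: 17.05
position: [497.9, -334.3, 261.0]
ee_rot: [1.0, -0.009, -0.002, 0.007]
contact_force: [-0.7, 0.0, 0.0]
gripper_width: -0.1
```

```bash
python3 - <<'E'
from h import *
st=read_state();print(st["position"],st["position"]+R.from_quat(st["ee_rot"]).as_matrix()@[0,0,173],st["contact_force"])
E
```

```text
[ 497.85683377 -334.28839277  261.03925067] [ 497.03648451 -336.69751859   88.05797093] [-0.68391757  0.04592136  0.01285403]
```

Emit:
{"api": "apply_moves", "payload": {
  "fingers": [1,1,1,1,1,1],
  "dp": [
    [0,0.15,-0.8],
    [0,0.15,-1.4],
    [0,0.15,-1.7],
    [0,0.15,-2],
    [0,0.15,-2.2],
    [0,0.15,-2.2]
  ],
  "yaw": [0,0,0,0,0,0]
}}

```text
clock: 17.65
position: [498.2, -332.8, 240.5]
ee_rot: [1.0, -0.009, -0.002, 0.007]
contact_force: [-1.6, 2.6, 5.8]
gripper_width: -0.4
```

Emit:
{"api": "apply_moves", "payload": {
  "fingers": [1,1,1,1],
  "dp": [
    [0,0,-0.15],
    [0,0,-0.25],
    [0,0,-0.25],
    [0,0,-0.25]
  ],
  "yaw": [0,0,0,0]
}}

```text
clock: 18.05
position: [498.2, -332.6, 240.4]
ee_rot: [1.0, -0.008, -0.001, 0.008]
contact_force: [-3.5, 3.6, 10.9]
gripper_width: -0.2
```

Emit:
{"api": "apply_moves", "payload": {
  "fingers": [1,1,1,1,1,1,1,1,1,1],
  "dp": [
    [0,0,1],
    [0,0,4],
    [0,0,8],
    [0,0,12],
    [0,0,16],
    [-2,4.5,16],
    [-3,9,16],
    [-3,13.5,16],
    [-3,18,16],
    [-3,21,16]
  ],
  "yaw": [0,0,0,0,0,0,0,0,0,0]
}}

```text
clock: 19.05
position: [467.5, -120.5, 401.2]
ee_rot: [1.0, -0.007, -0.0, 0.008]
contact_force: [0.6, -0.1, -0.2]
gripper_width: -0.4
```

```bash
python3 - <<'E'
from h import *
import pickle
i2,s2,C2=snap("side","s12.png",1);n=i2["color"].astype(int);print(s2["position"],s2["contact_force"])
for f in("side1","s4","s11"):
    a=pickle.load(open(f"pics/{f}.png.pkl","rb"))[0]["color"].astype(int)
    print(f,"mush",np.abs(a-n)[252:276,304:336].mean(),"start",np.abs(a-n)[280:296,322:344].mean(),"conveyor",np.abs(a-n)[170:230,250:340].mean())
E
```

```text
[ 467.51989665 -120.49953199  401.20829684] [ 0.5895203  -0.05668035 -0.24707848]
side1 mush 2.6480034722222223 start 3.303030303030303 conveyor 22.16456790123457
s4 mush 13.105902777777779 start 1.878787878787879 conveyor 24.724135802469135
s11 mush 0.6423611111111112 start 0.6193181818181818 conveyor 0.9745679012345679
```

```bash
python3 -c "
from bench import *
print(job_done())"
```

```text
the job is handed in; nothing more can be done
None
```

All four steps were carried out in order with the shut fingertips, and I handed the job in at about 19 s. `job_done()` gives no verdict.

1. **Stop button:** pressed to its hard stop (15 N). After I lifted off, the side camera showed the top about 2 px lower, so it had latched.
2. **Bin:** pushed about 130 mm along the belt until it came up firmly against the end stop (18 N). From above it was flush with the bumpers and square on the belt. I judged this by eye; I did not compute the gap to the stop.
3. **Twist:** turned clockwise about 40° by pushing one wing. In the picture afterwards the head was back at rest. It matched the "out" reference (mean difference 2.7, against 13.1 for latched).
4. **Start button:** pressed to its hard stop (11 N) and released.

- **Final check:** the last side picture matched the one taken just before the start press for both buttons and the conveyor, so everything was out and nothing had shifted. The arm was clear, with about zero contact force.
- **Disagreement:** an automatic template match for the latch found no shift. I overruled it after seeing the enlarged crops and the later picture comparison.
- **Not checked:** the bystanders were not measured separately. I saw no contact with them in the views.

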